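# Refit the cover of a studio fume filter unit and hold it down on its seal

### The job

The fume filter unit on the painter's bench has its new filter in: turn the one red wing fastener that was left standing across until it is in line with the cover's slot, like the other wing, then lift the loose aluminium cover by its handle and lower it over both wings. Press the cover straight down, squeezing its foam seal, until it is fully home on the steel frame, firmly but without forcing it, and finish while still holding it pressed there, with both wings left in line in their slots, so that I can lock them. Leave everything else on the bench where it is.

Things in the scene. Friction and masses are not known exactly. Their poses are not given: they have to be found in the camera images.
- unit: bench-top fume filter unit, grey steel housing 260 (x) x 320 (y) mm, fixed to the bench, z up; origin under its centre. On its top, centred, a flat steel frame 150 (x) x 260 (y) mm, upper face 130 mm above the bench, round an open filter well. Fitted, the cover lies centred on the frame with its long side along the unit's y (either way round)
- seal_top (a point): centre of the opening, level with the upper face of the frame (z = 130 mm). Round it a black foam seal, 144 x 170 mm outside, stands 6 mm proud of the frame and gives about 2 N per mm: by its own weight alone the cover stays about 4 mm above the frame; pressing it home takes about 8 N more
- cover: loose aluminium cover plate, 150 (x) x 250 (y) x 5 mm, about 0.4 kg, lying flat on the bench, handle up; origin at the centre of its underside, z up. Two slots right through it, 46 mm long along its x, 18 mm wide along its y, centred 105 mm either side of its middle along y; the wings pass up through them. Fully home its underside is at z = 130 mm, on the frame
- cover_grip (a point): middle of the black bar handle of the cover, 42 mm above the cover's underside. The bar runs along the cover's y: 116 mm long, 12 mm thick (x), 18 mm tall (z), flat-sided, with 28 mm free under it between its feet
- wing_a (a joint): quarter-turn wing fastener on a post at one end of the steel frame, 105 mm from its centre along the unit's y (which end varies). Angle between stops: 0 = wing across the cover's slot (locked, along the unit's y), 1.571 = in line with it (open, along the unit's x). Grows anticlockwise seen from above, turns stiffly (0.06 N m), stays where it is left
- wing_b (a joint): quarter-turn wing fastener on a post at one end of the steel frame, 105 mm from its centre along the unit's y (which end varies). Angle between stops: 0 = wing across the cover's slot (locked, along the unit's y), 1.571 = in line with it (open, along the unit's x). Grows anticlockwise seen from above, turns stiffly (0.06 N m), stays where it is left
- wing_a_top (a point): middle of the top edge of the red wing of joint wing_a, on the turning axis, at z = 162 mm. The wing is 38 mm long along this point's y, 12 mm thick along its x, flat-sided with a rounded top edge, 24 mm tall: it spans 8 to 32 mm above the frame (z = 138 to 162 mm)
- wing_b_top (a point): middle of the top edge of the red wing of joint wing_b, on the turning axis, at z = 162 mm. The wing is 38 mm long along this point's y, 12 mm thick along its x, flat-sided with a rounded top edge, 24 mm tall: it spans 8 to 32 mm above the frame (z = 138 to 162 mm)
- jar_blue: squat paint jar with a blue label and a black lid, 68 mm across, 85 mm tall, upright; origin under its centre. Bystander
- jar_yellow: squat paint jar with a yellow label and a black lid, 68 mm across, 85 mm tall, upright; origin under its centre. Bystander
- spray_can: black spray-paint can, 64 mm across, 180 mm tall, upright; origin under its centre. Bystander
- cup: clear plastic rinsing cup, 84 mm across the rim, 100 mm tall, upright; origin under its centre. Bystander
- palette_knife: palette knife lying flat, 200 mm long, along its own x. Bystander
- old_filter: used pleated filter in a cardboard surround lying flat, 118 x 168 x 32 mm; origin under its centre. Bystander
- brush_washer: open stainless brush-washing pot, 104 mm across (about 116 mm over its clips), 105 mm tall, upright; origin under its centre. Bystander

How it is judged (in metres and radians):
On the way, in this order (a step that is already met when the one before it is completed fails the run):
1. both wings are in line with the slots while the cover is still off the unit (value of joint each of wing_a, wing_b above 1.42 rad and horizontal distance between cover and unit above 0.15 m), for 0.2 s.
2. the cover is lifted clear of the bench (height (world z) of cover above 0.13 m), for 0.05 s.
3. the cover is lowered over both wings, level on the seal or lower (horizontal distance between cover and unit below 0.008 m and angle between the x axis of cover and the x axis of unit, either way round below 0.12 rad and angle between cover's own z axis and vertical below 0.06 rad and z of cover in the frame of unit below 0.138 m), for 0.1 s.
At the end, for the whole second after the job is handed in: the robot still holds the cover pressed home: its underside within 1.8 mm of the steel frame, level and centred (8 mm, 0.12 rad), the seal squeezed with more than 7 N but the cover not pressing on the unit with over 50 N, at rest, and both wings in line in their slots (within 0.15 rad) (value of joint each of wing_a, wing_b above 1.42 rad and horizontal distance between cover and unit below 0.008 m and angle between the x axis of cover and the x axis of unit, either way round below 0.12 rad and angle between cover's own z axis and vertical below 0.06 rad and z of cover in the frame of unit below 0.1318 m and contact force between the fingers and cover above 2 N and contact force between cover and unit between 7 and 50 N and linear speed of cover below 0.02 m/s); the arm keeps its last pose, push and grip.
It fails at once if a bystander is shifted by over 30 mm or knocked over (distance of any of jar_blue, jar_yellow, spray_can, cup, palette_knife, old_filter, brush_washer from where it was at the start of the episode above 0.03 m or angle between any of jar_blue, jar_yellow, spray_can, cup, palette_knife, old_filter, brush_washer's own z axis and vertical above 0.5 rad).
It also fails if it takes over 54 s, if anything falls off the work surface, if the arm or the gripper's body presses on something with over 40 N, if the wrist force passes 120 N, or if a joint passes its speed limit or range.

### The arm

A 6-joint arm with a two-finger parallel gripper is mounted at the origin on the work surface. World frame = base frame: x ahead of the robot, y to its left, z up, the work surface at z = 0. Lengths are in mm, angles in rad, forces in N, time in s.
With the tool pointing down it reaches from about 350 to 975 mm from the base axis. Payload 7.1 kg.
Tool frame: the origin (TCP) lies at the very end of the fingers, on their centre line; the grasp point (between the pads) lies ctrl.hold_point_z behind it (ctrl.hold_point_z is the distance from the TCP to the grasp point, in mm); z points along the fingers, y is the line along which they close (so a half turn about z gives the same grasp; the last joint's range is limited). The gripper opens to 88 mm and grips with 3 to 60 N. Pads are 20 mm wide; open, the fingers measure 115 mm over their backs; the gripper's body (75 mm by 178 mm) begins 61 mm behind the grasp point.
Start: joints at [-1.193, 0.423, 1.63, -0, 1.089, -0.019], TCP at [241.559, -576.415, 222.675] pointing down, gripper open.
Joint ranges: [-3, 3], [-0.9, 2.11], [0.09, 2.58], [-1.31, 4.45], [0.11, 2.69], [-2.54, 2.54]. Speed limits (rad/s): [2.39, 2.39, 3.01, 3.14, 3.14, 3.14].

### API

Orientations are given as a rotation vector (axis times angle).
In Python, from workcell import ctrl gives the robot as it stands. The module is installed in compiled form; this text tells all that it offers.
- The arm moves only by the shell command python3 -m creep 'ROWS'. ROWS is JSON, a list of rows, each an object with "translation": the shift along the tool's x, y, z in mm, a list of three; "angular": the turn, a rotation vector about the tool's x, y, z in rad, a list of three; "jaw": the opening, from 0 (shut) to 1 (fully open). A call has exactly 8 rows; each row is the pose to reach, as a shift and turn from the pose commanded when the call began, along the tool's axes at that moment; what a row does not reach only later rows make up. A row lasts 1/8 s, in which the tool goes at most 62.5 mm and 10.7 degrees, less where a joint would pass 70% of its speed; a pose out of reach is approached as far as the arm can. A call with a gripper value outside its range is refused whole. The fingers move at their own pace and stop on an object; the grip force is fixed at half the most. Time passes only in rows, so rows that repeat a pose let the fingers close, or fill a call up. It gives the time, the measured TCP pose, the force, the opening and the grip force at its end, in the units of the state.
- ctrl.get_obs(): the state, without advancing time (a new reading comes with each control period).
- ctrl.get_image(name): name is "scene" or "top"; returns the picture (480x640x3 uint8, red, green, blue); there is no depth.
- ctrl.camera_info(name): a dict with "camera_matrix" (3x3 intrinsics, pixels), "distortion" ([k1, k2, p1, p2, k3] as OpenCV has them; the pictures are not rectified), "world_from_camera" (4x4, takes a point from camera to world coordinates). Camera axes: x right, y up, looking along -z (the intrinsics and any distortion apply to the point x, -y, -z); pixel columns grow to the right and rows downward; lengths in mm; the calibration is good to about 2 mm. A picture is of the moment at which its call begins. camera_info takes no time and is no camera call.
- ctrl.close_job(): hands the job in; it is judged then, once.
Trained networks look in the newest picture that a camera, given by its name, has taken for a name from the list of things; names that differ only in an ending like _2 or _b are one class to them, and where a whole thing is asked for, a point or a joint stands for the part that bears it (a point fixed in the world has none). Each returns a list of dicts, best first, with "score" (0 to 1); they miss things now and then, are a little off and sometimes report something else, mostly with a low value. They report only what shows in the picture. A call takes as long as a camera call.
- ctrl.look_for(camera, label): "rect" ([left, top, right, bottom] in pixels, round what is visible of it).
The state is a dict: "t": time; "qpos": joint angles; "qvel": joint speeds; "joint_torque": joint torques, N m; "ee_pos": TCP position; "orientation": TCP orientation; "ft_force": force on the tool from outside, world axes, zero at the start; "moment": the same for the moment, N m; "width": finger opening in mm; "grasp_force": force on a finger pad.
Only numpy, scipy, OpenCV 4.12 (cv2) and the standard library are available. Lean on these libraries where they do the work, as an engineer would, in place of code of your own. Each camera call takes 0.05 s, during which the arm holds its last target. There are 200 camera calls.

## Working session

There is one attempt and no reset: what is moved stays moved. The work goes in short steps, Python scripts to look and compute and a shell command to move; the robot and the scene stay as the last step left them, time stands still between calls to the robot, and variables do not carry over. Pictures are saved under pics/ and viewed, at most 10 in all, crops included, and the job is handed in when it is done.

```bash
mkdir -p pics; cat > h.py <<'E'
import numpy as np, cv2, json
from workcell import ctrl
from scipy.spatial.transform import Rotation as R
def shot(cam,name):
    im=ctrl.get_image(cam); cv2.imwrite('pics/'+name,im[:,:,::-1]); return im
def cam(c):
    i=ctrl.camera_info(c); return np.array(i['camera_matrix'],float),np.array(i['distortion'],float),np.array(i['world_from_camera'],float)
def px2w(c,uv,z):
    K,D,T=cam(c); n=cv2.undistortPoints(np.array(uv,float).reshape(-1,1,2),K,D)[:,0]
    d=np.c_[n[:,0],-n[:,1],-np.ones(len(n))]@T[:3,:3].T; o=T[:3,3]
    return o+d*((z-o[2])/d[:,2])[:,None]
def w2px(c,P):
    K,D,T=cam(c); q=(np.array(P,float)-T[:3,3])@T[:3,:3]; q=q*[1,-1,-1]
    return cv2.projectPoints(q.reshape(-1,1,3),np.zeros(3),np.zeros(3),K,D)[0][:,0]
def st():
    o=ctrl.get_obs(); print({k:np.round(o[k],3).tolist() for k in('t','ee_pos','orientation','ft_force','width','grasp_force')}); return o
E
python3 - <<'E'
from h import *
o=st(); print(R.from_rotvec(o['orientation']).as_matrix().round(3), ctrl.hold_point_z)
for c in('top','scene'):
    shot(c,c+'0.png'); K,D,T=cam(c); print(c,K.round(0).tolist(),T.round(2).tolist())
E
```

```text
{'t': 0.0, 'ee_pos': [241.348, -575.885, 221.887], 'orientation': [-3.078, -0.619, 0.0], 'ft_force': [-0.607, -0.18, -0.308], 'width': 87.819, 'grasp_force': 0.0}
[[ 0.922  0.386 -0.001]
 [ 0.386 -0.922  0.001]
 [ 0.    -0.002 -1.   ]] 18.700000000000003
top [[561.0, 0.0, 322.0], [0.0, 561.0, 235.0], [0.0, 0.0, 1.0]] [[0.03, 0.99, -0.12, 403.9], [-1.0, 0.03, -0.0, -4.26], [0.0, 0.12, 0.99, 1731.16], [0.0, 0.0, 0.0, 1.0]]
scene [[448.0, 0.0, 316.0], [0.0, 448.0, 246.0], [0.0, 0.0, 1.0]] [[-0.83, -0.32, 0.46, 1163.84], [0.56, -0.5, 0.66, 830.73], [0.01, 0.8, 0.59, 903.0], [0.0, 0.0, 0.0, 1.0]]
```

View pics/top0.png

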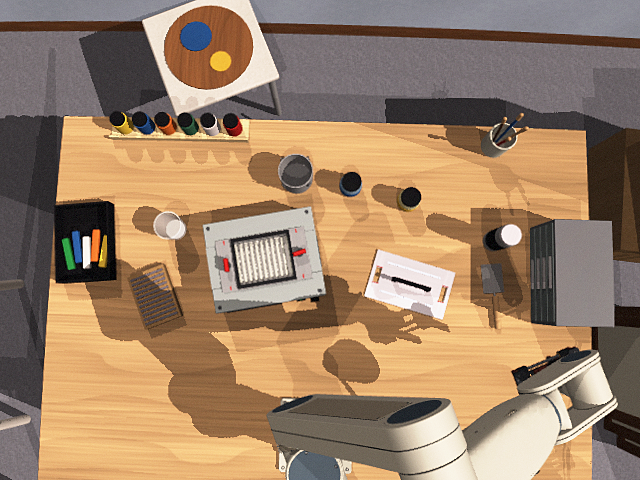

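View pics/scene0.png

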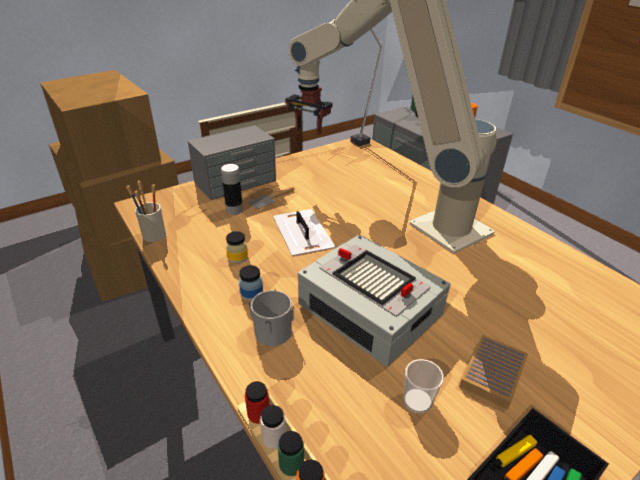

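The top view shows the unit at about (265,258). The far wing at (226,265) is in line and the near one at (299,252) stands across. The cover lies at (410,285). I'll zoom in on both.

```bash
python3 - <<'E'
from h import *
im=cv2.imread('pics/top0.png'); 
cv2.imwrite('pics/c1.png',cv2.resize(im[195:330,195:470],None,fx=2.9,fy=2.9,interpolation=cv2.INTER_CUBIC))
hsv=cv2.cvtColor(im,cv2.COLOR_BGR2HSV)
red=(((hsv[...,0]<6)|(hsv[...,0]>174))&(hsv[...,1]>170)&(hsv[...,2]>90)).astype(np.uint8); red[:,:200]=0;red[:200]=0;red[:,340:]=0;red[330:]=0
n,l,s,c=cv2.connectedComponentsWithStats(red)
for i in range(1,n):
    if s[i,4]>15:
        p=np.argwhere(l==i)[:,::-1]; print(s[i],c[i],px2w('top',[c[i]],160).round(1),cv2.minAreaRect(px2w('top',p,160)[:,:2].astype(np.float32)))
wh=((hsv[...,1]<50)&(hsv[...,2]>190)).astype(np.uint8); wh[:,:355]=0;wh[:,465:]=0;wh[:240]=0;wh[330:]=0
n,l,s,c=cv2.connectedComponentsWithStats(wh); i=1+s[1:,4].argmax()
cnt=np.argwhere(l==i)[:,::-1]; print('cover',s[i],cv2.minAreaRect(px2w('top',cnt,5)[:,:2].astype(np.float32)))
bl=(hsv[...,2]<45).astype(np.uint8); bl[:,:380]=0;bl[:,440:]=0;bl[:265]=0;bl[300:]=0
n,l,s,c=cv2.connectedComponentsWithStats(bl); i=1+s[1:,4].argmax()
cnt=np.argwhere(l==i)[:,::-1]; print('handle',s[i],cv2.minAreaRect(px2w('top',cnt,42)[:,:2].astype(np.float32)))
for nme in('unit','cover','wing_a','spray_can','jar_yellow','jar_blue','palette_knife','brush_washer'): print(nme,[(r['score'],np.round(r['rect'])) for r in ctrl.look_for('top',nme)][:2])
E
```

```text
[292 249  14   7  59] [298.77966102 252.06779661] [[537.3  60.7 160. ]] ((537.19384765625, 60.84821319580078), (12.576560974121094, 37.02297592163086), 23.505094528198242)
[223 258   6  14  60] [225.86666667 264.65      ] [[496.  264.4 160. ]] ((496.21832275390625, 264.3313293457031), (37.45969009399414, 12.915998458862305), 9.808300018310547)
cover [ 364  250   91   69 3368] ((461.58453369140625, -276.21795654296875), (251.4955291748047, 150.50802612304688), 74.93785858154297)
handle [392 277  39  15 145] ((460.6960144042969, -274.1322937011719), (119.90806579589844, 13.678558349609375), 74.15450286865234)
unit [(0.95, array([203., 208., 326., 312.]))]
cover [(0.72, array([368., 253., 456., 317.])), (0.51, array([340., 168., 362., 197.]))]
wing_a [(0.59, array([294., 250., 304., 257.]))]
spray_can [(0.66, array([364., 250., 454., 316.])), (0.64, array([485., 222., 522., 252.]))]
jar_yellow [(0.74, array([398., 188., 424., 209.]))]
jar_blue [(0.87, array([341., 168., 364., 196.]))]
palette_knife [(0.9, array([481., 263., 504., 326.]))]
brush_washer [(0.94, array([279., 156., 312., 196.]))]
```

View pics/c1.png

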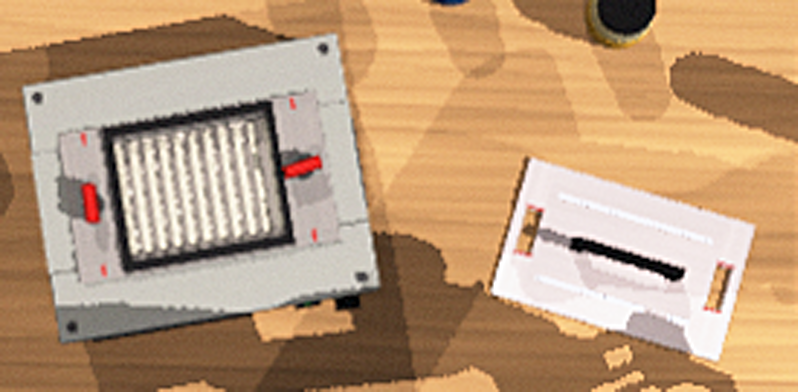

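The crop shows the across wing tilted slightly anticlockwise off the unit's y, and the in-line wing at the other end. In crop pixels the unit's screws are at (37,97), (322,48), (362,277) and (71,327), and the cover's slots are at (530,230) and (719,288). Next I'll cross-check the poses and work out the first move.

```bash
cat >> h.py <<'E'
def go(P,yaw):  # print tool-frame delta to reach P with tool straight down, tool-x yaw in deg
    o=ctrl.get_obs(); M=R.from_rotvec(o['orientation']); y=np.radians(yaw)
    Rt=R.from_matrix([[np.cos(y),np.sin(y),0],[np.sin(y),-np.cos(y),0],[0,0,-1]])
    d=M.inv().apply(np.array(P,float)-o['ee_pos']); r=(M.inv()*Rt).as_rotvec()
    m=M.as_matrix(); print('yaw now',np.degrees(np.arctan2(m[1,0],m[0,0])).round(2),'delta',d.round(1),'norm',np.linalg.norm(d).round(0),'rot',r.round(3))
E
python3 - <<'E'
from h import *
f=lambda a:np.array(a)/2.9+[195,195]
s=px2w('top',f([(37,97),(322,48),(362,277),(71,327)]),128); print(s.round(1),s.mean(0).round(1))
for a,b in((0,1),(3,2),(1,2),(0,3)): d=s[a]-s[b]; print(np.linalg.norm(d).round(1),np.degrees(np.arctan2(d[1],d[0])).round(1))
c=px2w('top',f([(530,157),(754,226),(718,360),(491,294)]),5);print('cover',c.mean(0))
q=px2w('top',f([(530,230),(719,288)]),2.5);d=q[0]-q[1];print('slots',q.mean(0),np.linalg.norm(d),np.degrees(np.arctan2(d[1],d[0])))
h=px2w('top',f([(577,244),(680,272)]),51);d=h[0]-h[1];print('handle',h.mean(0),np.linalg.norm(d),np.degrees(np.arctan2(d[1],d[0])))
go([537,61,210],112)
E
```

```text
[[600.9 327.3 128. ]
 [658.1  44.9 128. ]
 [431.9  -1.3 128. ]
 [374.7 282.5 128. ]] [516.4 163.4 128. ]
288.1 101.4
289.6 101.4
230.8 11.6
230.6 11.2
cover [ 460.48428176 -277.68526404    5.        ]
slots [ 460.5738358 -279.2552787    2.5      ] 209.93702697106198 74.44840427342554
handle [ 460.14284312 -275.64144765   51.        ] 110.21701575667252 76.30334176366362
yaw now 22.73 delta [ 518.9 -473.7   12.7] norm 703.0 rot [-0.    -0.    -1.558]
```

```bash
python3 -m creep '[{"translation":[40,-36,0],"angular":[0,0,-0.1],"jaw":1},{"translation":[78,-72,0],"angular":[0,0,-0.2],"jaw":1},{"translation":[117,-107,0],"angular":[0,0,-0.3],"jaw":1},{"translation":[156,-142,0],"angular":[0,0,-0.45],"jaw":1},{"translation":[195,-178,0],"angular":[0,0,-0.6],"jaw":1},{"translation":[234,-214,0],"angular":[0,0,-0.75],"jaw":1},{"translation":[273,-249,0],"angular":[0,0,-0.9],"jaw":1},{"translation":[312,-285,0],"angular":[0,0,-1.0],"jaw":1}]'; python3 -c "
from h import *
go([537,61,210],112)"
```

```text
t: 1.5
ee_pos: [419.9, -191.5, 223.0]
orientation: [2.402, 2.024, 0.001]
ft_force: [0.1, -0.3, 0.4]
width: 87.6
grasp_force: 0.0
yaw now 80.23 delta [268.7  72.6  13. ] norm 279.0 rot [ 0.001  0.    -0.554]
```

```bash
python3 -m creep '[{"translation":[45,12,0],"angular":[0,0,-0.1],"jaw":1},{"translation":[90,24,0],"angular":[0,0,-0.2],"jaw":1},{"translation":[134,36,2],"angular":[0,0,-0.3],"jaw":1},{"translation":[179,48,6],"angular":[0,0,-0.4],"jaw":1},{"translation":[224,60,10],"angular":[0,0,-0.5],"jaw":1},{"translation":[268,72.5,13],"angular":[0,0,-0.554],"jaw":1},{"translation":[268.7,72.6,13],"angular":[0,0,-0.554],"jaw":0.6},{"translation":[268.7,72.6,13],"angular":[0,0,-0.554],"jaw":0.6}]'; python3 - <<'E'
from h import *
go([537,61,140],112)
im=shot('scene','s1.png'); cv2.imwrite('pics/s1c.png',cv2.resize(im[190:370,250:490,::-1],None,fx=3.3,fy=3.3,interpolation=cv2.INTER_CUBIC))
E
```

```text
t: 2.5
ee_pos: [536.7, 58.8, 209.5]
orientation: [-1.762, -2.601, 0.001]
ft_force: [0.1, -0.6, 0.1]
width: 71.3
grasp_force: 0.0
yaw now 111.77 delta [ 1.9  1.2 69.5] norm 70.0 rot [-0.001  0.    -0.004]
```

View pics/s1c.png

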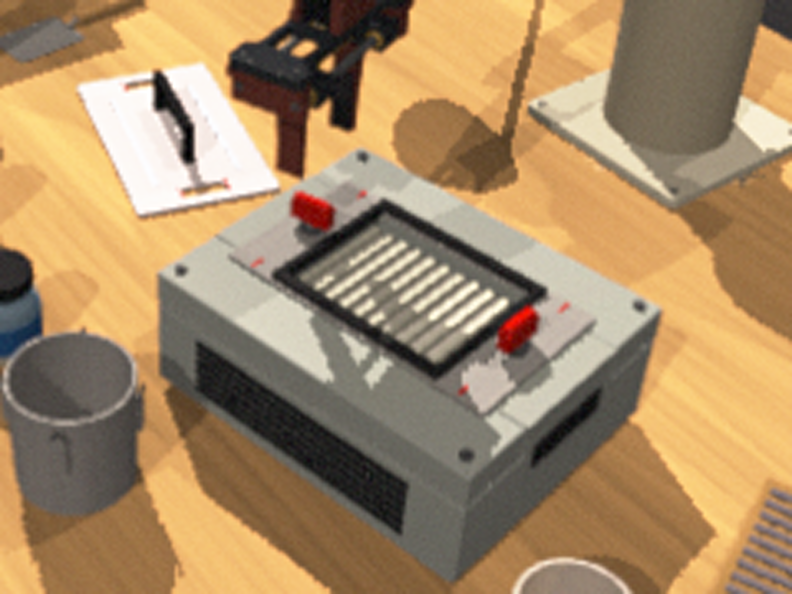

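The near wing (crop 312,210) sits below and between the fingers, so I'll descend and grip it.

```bash
python3 -m creep '[{"translation":[2,1.2,20],"angular":[0,0,0],"jaw":0.6},{"translation":[2,1.2,40],"angular":[0,0,0],"jaw":0.6},{"translation":[2,1.2,60],"angular":[0,0,0],"jaw":0.5},{"translation":[2,1.2,69],"angular":[0,0,0],"jaw":0.4},{"translation":[2,1.2,69],"angular":[0,0,0],"jaw":0.2},{"translation":[2,1.2,69],"angular":[0,0,0],"jaw":0},{"translation":[2,1.2,69],"angular":[0,0,0],"jaw":0},{"translation":[2,1.2,69],"angular":[0,0,0],"jaw":0}]'
```

```text
t: 3.55
ee_pos: [538.3, 61.4, 141.5]
orientation: [1.761, 2.6, 0.002]
ft_force: [1.3, -0.4, 4.2]
width: 11.9
grasp_force: 30.0
```

```bash
python3 -m creep '[{"translation":[0,0,0],"angular":[0,0,-0.17],"jaw":0},{"translation":[0,0,0],"angular":[0,0,-0.34],"jaw":0},{"translation":[0,0,0],"angular":[0,0,-0.51],"jaw":0},{"translation":[0,0,0],"angular":[0,0,-0.68],"jaw":0},{"translation":[0,0,0],"angular":[0,0,-0.85],"jaw":0},{"translation":[0,0,0],"angular":[0,0,-1.02],"jaw":0},{"translation":[0,0,0],"angular":[0,0,-1.19],"jaw":0},{"translation":[0,0,0],"angular":[0,0,-1.34],"jaw":0}]'; python3 -c "
from h import *
o=st(); print(o['moment'],o['qpos'])
go(o['ee_pos'],191.5)"
```

```text
t: 4.55
ee_pos: [537.9, 60.7, 141.4]
orientation: [-0.243, 3.131, -0.002]
ft_force: [-1.1, -3.7, 6.2]
width: 11.4
grasp_force: 30.0
{'t': 4.55, 'ee_pos': [537.898, 60.735, 141.445], 'orientation': [-0.243, 3.131, -0.002], 'ft_force': [-1.055, -3.699, 6.179], 'width': 11.358, 'grasp_force': 29.967}
[-0.84097695  0.00723158 -0.04897339] [ 9.11438478e-02  4.13500575e-01  1.87396025e+00 -1.60786764e-03
  8.53412530e-01 -1.63337780e+00]
yaw now -171.13 delta [0. 0. 0.] norm 0.0 rot [-0.001  0.001 -0.046]
```

```bash
python3 -m creep '[{"translation":[0,0,0],"angular":[0,0,-0.04],"jaw":0},{"translation":[0,0,0],"angular":[0,0,-0.07],"jaw":0},{"translation":[0,0,0],"angular":[0,0,-0.07],"jaw":0},{"translation":[0,0,0],"angular":[0,0,-0.07],"jaw":0},{"translation":[0,0,0],"angular":[0,0,-0.07],"jaw":0},{"translation":[0,0,0],"angular":[0,0,-0.07],"jaw":0},{"translation":[0,0,0],"angular":[0,0,-0.07],"jaw":0},{"translation":[0,0,0],"angular":[0,0,-0.07],"jaw":0}]'; python3 -c "
from h import *
o=st(); print(o['moment'])
go(o['ee_pos'],191.5)"
```

```text
t: 5.55
ee_pos: [537.9, 60.7, 141.5]
orientation: [-0.343, 3.122, -0.002]
ft_force: [-0.7, -4.6, 4.5]
width: 11.9
grasp_force: 30.0
{'t': 5.55, 'ee_pos': [537.911, 60.7, 141.506], 'orientation': [-0.343, 3.122, -0.002], 'ft_force': [-0.721, -4.556, 4.509], 'width': 11.911, 'grasp_force': 29.986}
[-0.80385196 -0.01799968 -0.42622174]
yaw now -167.46 delta [0. 0. 0.] norm 0.0 rot [-0.001  0.001  0.018]
```

```bash
python3 -m creep '[{"translation":[0,0,0],"angular":[0,0,-0.02],"jaw":0.35},{"translation":[0,0,0],"angular":[0,0,-0.01],"jaw":0.35},{"translation":[0,0,0],"angular":[0,0,0],"jaw":0.35},{"translation":[0,0,-25],"angular":[0,0,0],"jaw":0.4},{"translation":[0,0,-60],"angular":[0,0,0],"jaw":0.7},{"translation":[0,0,-80],"angular":[0,0,0.17],"jaw":1},{"translation":[0,0,-80],"angular":[0,0,0.34],"jaw":1},{"translation":[0,0,-80],"angular":[0,0,0.51],"jaw":1}]'; python3 -c "
from h import *
st();go([460.5,-276.5,130],75)"
```

```text
t: 6.55
ee_pos: [537.6, 61.6, 221.0]
orientation: [0.464, 3.107, 0.0]
ft_force: [-1.6, -0.5, -0.2]
width: 71.4
grasp_force: 0.0
{'t': 6.55, 'ee_pos': [537.62, 61.569, 221.01], 'orientation': [0.464, 3.107, 0.0], 'ft_force': [-1.613, -0.497, -0.233], 'width': 71.423, 'grasp_force': 0.0}
yaw now 163.0 delta [ -25.  -345.9   90.9] norm 358.0 rot [1.000e-03 0.000e+00 1.536e+00]
```

```bash
python3 -m creep '[{"translation":[-3,-43,0],"angular":[0,0,0.17],"jaw":1},{"translation":[-6,-86,0],"angular":[0,0,0.34],"jaw":1},{"translation":[-9,-130,0],"angular":[0,0,0.51],"jaw":1},{"translation":[-12,-173,0],"angular":[0,0,0.68],"jaw":1},{"translation":[-16,-216,0],"angular":[0,0,0.85],"jaw":1},{"translation":[-19,-260,10],"angular":[0,0,1.02],"jaw":1},{"translation":[-22,-303,25],"angular":[0,0,1.19],"jaw":1},{"translation":[-25,-345,40],"angular":[0,0,1.36],"jaw":1}]'; python3 - <<'E'
from h import *
st(); go([460.5,-276.5,22],75)
im=cv2.imread('pics/top0.png'); im=shot('top','t1.png')[:,:,::-1]
hsv=cv2.cvtColor(np.ascontiguousarray(im),cv2.COLOR_BGR2HSV)
red=(((hsv[...,0]<6)|(hsv[...,0]>174))&(hsv[...,1]>170)&(hsv[...,2]>90)).astype(np.uint8); red[:,:200]=0;red[:200]=0;red[:,340:]=0;red[330:]=0
n,l,s,c=cv2.connectedComponentsWithStats(red)
for i in range(1,n):
    if s[i,4]>15: print(s[i],cv2.minAreaRect(px2w('top',np.argwhere(l==i)[:,::-1],160)[:,:2].astype(np.float32)))
E
```

```text
t: 7.55
ee_pos: [462.3, -277.6, 180.3]
orientation: [2.315, 2.124, 0.0]
ft_force: [0.6, 0.1, 0.9]
width: 87.7
grasp_force: 0.0
{'t': 7.55, 'ee_pos': [462.255, -277.581, 180.3], 'orientation': [2.315, 2.124, 0.0], 'ft_force': [0.608, 0.058, 0.929], 'width': 87.68, 'grasp_force': 0.0}
yaw now 85.07 delta [  0.9  -1.9 158.3] norm 158.0 rot [ 0.    -0.     0.176]
[297 246   5  12  38] ((538.826904296875, 61.85310745239258), (32.10174560546875, 9.361241340637207), 13.104480743408203)
[223 259   5  12  43] ((496.5338134765625, 265.98046875), (32.28239822387695, 9.773367881774902), 9.808300971984863)
```

```bash
python3 -m creep '[{"translation":[1,-2,40],"angular":[0,0,0.176],"jaw":1},{"translation":[1,-2,85],"angular":[0,0,0.176],"jaw":1},{"translation":[1,-2,125],"angular":[0,0,0.176],"jaw":0.8},{"translation":[1,-2,150],"angular":[0,0,0.176],"jaw":0.6},{"translation":[1,-2,157],"angular":[0,0,0.176],"jaw":0.5},{"translation":[1,-2,157],"angular":[0,0,0.176],"jaw":0.3},{"translation":[1,-2,157],"angular":[0,0,0.176],"jaw":0},{"translation":[1,-2,157],"angular":[0,0,0.176],"jaw":0}]'; python3 -m creep '[{"translation":[0,0,0],"angular":[0,0,0],"jaw":0},{"translation":[0,0,0],"angular":[0,0,0],"jaw":0},{"translation":[0,0,-1],"angular":[0,0,0],"jaw":0},{"translation":[0,0,-10],"angular":[0,0,0],"jaw":0},{"translation":[0,0,-35],"angular":[0,0,0],"jaw":0},{"translation":[0,0,-70],"angular":[0,0,0],"jaw":0},{"translation":[0,0,-110],"angular":[0,0,0],"jaw":0},{"translation":[0,0,-150],"angular":[0,0,0],"jaw":0}]'; python3 - <<'E'
from h import *
o=st(); print(o['moment']); go([516.5,163,255],101.4)
im=shot('top','t2.png'); cv2.imwrite('pics/t2c.png',cv2.resize(im[195:345,195:470,::-1],None,fx=2.9,fy=2.9,interpolation=cv2.INTER_CUBIC))
E
```

```text
t: 8.6
ee_pos: [461.3, -275.5, 24.7]
orientation: [2.485, 1.919, 0.001]
ft_force: [0.4, 0.8, 0.1]
width: 31.3
grasp_force: 0.0
t: 9.6
ee_pos: [460.0, -274.8, 175.0]
orientation: [-2.486, -1.919, 0.001]
ft_force: [0.1, -0.6, -4.2]
width: 11.9
grasp_force: 30.0
{'t': 9.6, 'ee_pos': [460.018, -274.759, 174.954], 'orientation': [-2.486, -1.919, 0.001], 'ft_force': [0.075, -0.562, -4.172], 'width': 11.942, 'grasp_force': 29.988}
[-0.03405835 -0.14420231  0.01814616]
yaw now 75.33 delta [437.8 -56.3 -79.9] norm 449.0 rot [-0.001 -0.001 -0.455]
```

View pics/t2c.png

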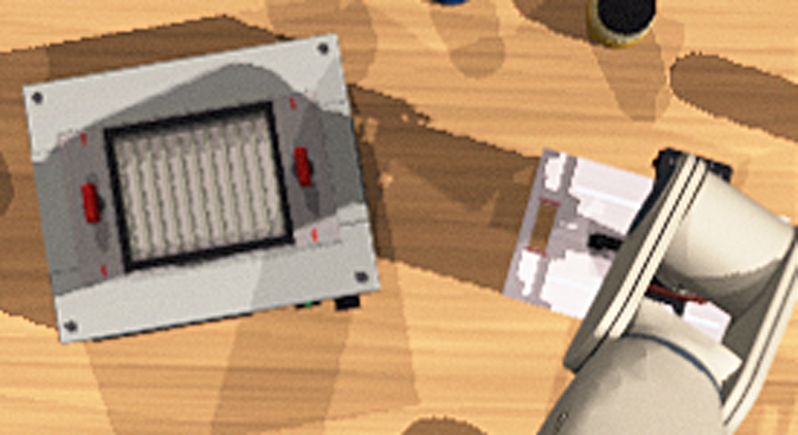

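Both wings are now in line (crop 90,203 and 303,167) and the cover is held level. Now carry it to above the unit.

```bash
python3 -m creep '[{"translation":[10,-1,-30],"angular":[0,0,0],"jaw":0},{"translation":[40,-5,-50],"angular":[0,0,-0.05],"jaw":0},{"translation":[90,-12,-50],"angular":[0,0,-0.12],"jaw":0},{"translation":[140,-18,-50],"angular":[0,0,-0.18],"jaw":0},{"translation":[190,-24,-50],"angular":[0,0,-0.25],"jaw":0},{"translation":[240,-31,-50],"angular":[0,0,-0.3],"jaw":0},{"translation":[285,-37,-50],"angular":[0,0,-0.35],"jaw":0},{"translation":[310,-40,-50],"angular":[0,0,-0.4],"jaw":0}]'; python3 -c "
from h import *
st(); go([516.5,163,210],101.4)"
```

```text
t: 10.65
ee_pos: [499.8, 36.9, 223.0]
orientation: [-2.051, -2.378, 0.001]
ft_force: [0.6, -0.6, -4.9]
width: 11.5
grasp_force: 30.0
{'t': 10.65, 'ee_pos': [499.771, 36.94, 223.011], 'orientation': [-2.051, -2.378, 0.001], 'ft_force': [0.627, -0.588, -4.932], 'width': 11.531, 'grasp_force': 29.988}
yaw now 98.45 delta [122.2  35.1  13. ] norm 128.0 rot [-0.001 -0.    -0.052]
```

```bash
python3 -m creep '[{"translation":[25,7,0],"angular":[0,0,-0.02],"jaw":0},{"translation":[55,16,0],"angular":[0,0,-0.03],"jaw":0},{"translation":[85,24,0],"angular":[0,0,-0.052],"jaw":0},{"translation":[110,31,5],"angular":[0,0,-0.052],"jaw":0},{"translation":[122,35,10],"angular":[0,0,-0.052],"jaw":0},{"translation":[122,35,13],"angular":[0,0,-0.052],"jaw":0},{"translation":[122,35,13],"angular":[0,0,-0.052],"jaw":0},{"translation":[122,35,13],"angular":[0,0,-0.052],"jaw":0}]'; python3 - <<'E'
from h import *
st(); go([516.5,163,210],101.4)
a=shot('top','t3.png');b=shot('scene','s3.png')
A=cv2.resize(a[195:330,190:340,::-1],(666,600),interpolation=cv2.INTER_CUBIC);cv2.imwrite('pics/t3c.png',A)
cv2.imwrite('pics/s3c.png',cv2.resize(b[190:370,250:490,::-1],None,fx=3.3,fy=3.3,interpolation=cv2.INTER_CUBIC))
E
```

```text
t: 11.65
ee_pos: [517.6, 159.9, 210.8]
orientation: [1.994, 2.427, -0.0]
ft_force: [1.0, 1.5, -5.4]
width: 12.3
grasp_force: 30.0
{'t': 11.65, 'ee_pos': [517.62, 159.856, 210.779], 'orientation': [1.994, 2.427, -0.0], 'ft_force': [0.965, 1.514, -5.4], 'width': 12.332, 'grasp_force': 29.987}
yaw now 101.18 delta [ 3.3 -0.5  0.8] norm 3.0 rot [-0.     0.    -0.004]
```

View pics/t3c.png

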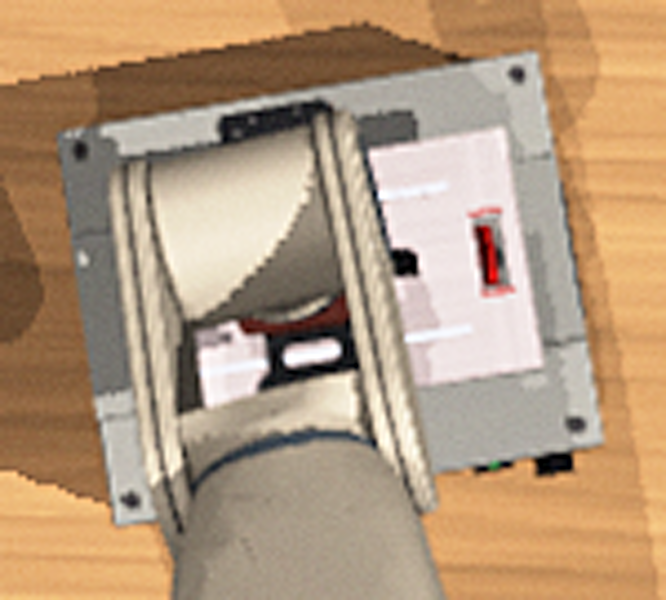

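View pics/s3c.png

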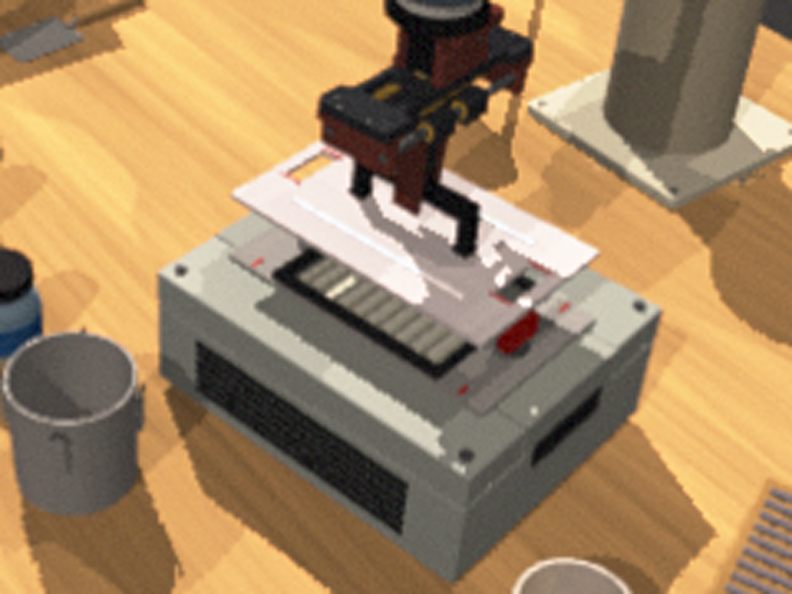

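The near wing shows inside the slot in the top crop: slot centre about (492,252), wing about (488,254), and the cover's corners at (503,128) and (543,366). I'll compute the residual offset.

```bash
python3 - <<'E'
from h import *
f=lambda a:np.array(a,float)/[4.44,4.4444]+[190,195]
o=ctrl.get_obs(); z=o['ee_pos'][2]-23+4; ux=np.radians(11.4); U=np.array([[np.cos(ux),np.sin(ux)],[-np.sin(ux),np.cos(ux)]])
s=px2w('top',f([(492,252)]),z)[0]; w=px2w('top',f([(488,254)]),160)[0]
c=px2w('top',f([(503,128),(543,366)]),z+1); d=c[0]-c[1]
print('slot',s,'wing',w,'corner edge mid',c.mean(0),np.linalg.norm(d),np.degrees(np.arctan2(d[1],d[0])))
print('tcp->slot in unit axes',U@(s[:2]-o['ee_pos'][:2]),'tcp->edge',U@(c.mean(0)[:2]-o['ee_pos'][:2]),'slot->wing',U@(w-s)[:2])
im=cv2.imread('pics/t3.png'); hsv=cv2.cvtColor(im,cv2.COLOR_BGR2HSV)
wh=((hsv[...,1]<45)&(hsv[...,2]>200)).astype(np.uint8)[195:330,270:320]
red=(((hsv[...,0]<6)|(hsv[...,0]>174))&(hsv[...,1]>150)&(hsv[...,2]>60)).astype(np.uint8); red[:,:295]=0;red[:200]=0;red[:,340:]=0;red[330:]=0
n,l,st_,cc=cv2.connectedComponentsWithStats(red); 
for i in range(1,n): print(st_[i],px2w('top',cc[i:i+1],162))
E
```

```text
slot [535.7568395   53.86751057 191.90473145] wing [537.15055161  57.56232923 160.        ] corner edge mid [539.7027818   34.80925714 192.90473145] 150.03976866680424 11.266300016116041
tcp->slot in unit axes [  -3.32260963 -107.63880521] tcp->edge [  -3.22151982 -127.10100615] slot->wing [2.09652383 3.3464468 ]
[297 246   5  13  27] [[537.19746028  57.4456254  162.        ]]
[298 252   1   1   1] [[537.25343192  62.85544186 162.        ]]
```

```bash
python3 -m creep '[{"translation":[2,1,0],"angular":[0,0,0],"jaw":0},{"translation":[3,1.5,0],"angular":[0,0,0],"jaw":0},{"translation":[3,1.5,0],"angular":[0,0,0],"jaw":0},{"translation":[3,1.5,0],"angular":[0,0,0],"jaw":0},{"translation":[3,1.5,0],"angular":[0,0,0],"jaw":0},{"translation":[3,1.5,0],"angular":[0,0,0],"jaw":0},{"translation":[3,1.5,0],"angular":[0,0,0],"jaw":0},{"translation":[3,1.5,0],"angular":[0,0,0],"jaw":0}]'; python3 - <<'E'
from h import *
f=lambda a:np.array(a,float)/3.3+[250,190]
c=px2w('scene',f([(233,194),(480,345),(597,253)]),192.5)
print('pre-move scene corners',c.round(1),np.linalg.norm(c[0]-c[1]),np.linalg.norm(c[2]-c[1]),'centre',(c[0]+c[2])/2)
f=lambda a:np.array(a,float)/3.3+[250,190]
# wing tops seen in s1c (across one) and far one
print('far wing scene', px2w('scene',f([(521,312)]),162))
print('unit screws scene', px2w('scene',f([(363,157),(181,270),(466,455),(640,306)]),128).mean(0))
go([517,163,210],101.4)
a=shot('top','t4.png');b=shot('scene','s4.png')
A=cv2.resize(a[230:290,280:330,::-1],(400,480),interpolation=cv2.INTER_CUBIC)
B=cv2.resize(b[225:300,315:440,::-1],(400,240),interpolation=cv2.INTER_CUBIC)
B=cv2.resize(b[230:305,390:440,::-1],(400,480)if 0 else (320,480),interpolation=cv2.INTER_CUBIC)
cv2.imwrite('pics/m4.png',np.hstack([A,B]))
E
```

```text
t: 12.75
ee_pos: [518.5, 163.9, 210.7]
orientation: [-1.993, -2.428, -0.0]
ft_force: [-1.4, -0.1, -4.6]
width: 11.7
grasp_force: 30.0
pre-move scene corners [[614.4  56.1 192.5]
 [568.8 298.7 192.5]
 [422.9 270.7 192.5]] 246.86603055221707 148.52263327886095 centre [518.67303406 163.37932207 192.5       ]
far wing scene [[492.04104043 265.4651173  162.        ]]
unit screws scene [517.42086298 167.56787673 128.        ]
yaw now 101.23 delta [-0.6 -1.7  0.7] norm 2.0 rot [-0.    -0.    -0.003]
```

View pics/m4.png

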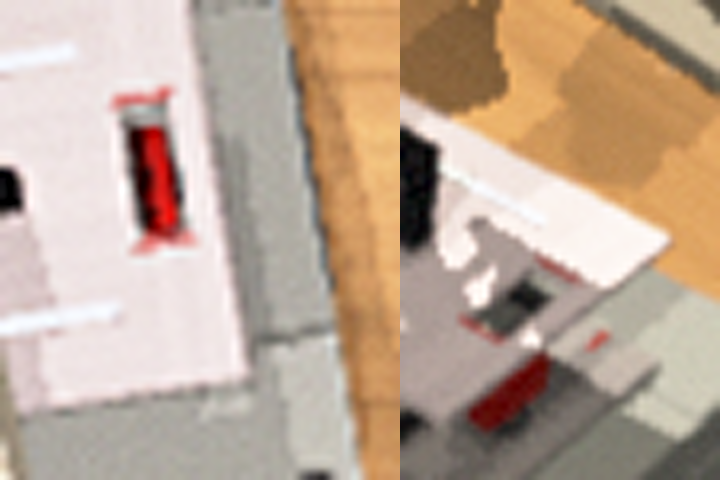

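In this close-up, the left pane (top camera) has the wing at (155,178) inside the slot centred at (153,168). That matches the expected parallax to within 1 mm, and the cover's edges run parallel to the housing. The right pane (scene camera) has the far wing below its slot. Next, lower over the wings.

```bash
python3 -m creep '[{"translation":[0.7,-0.7,5],"angular":[0,0,0],"jaw":0},{"translation":[0.7,-0.7,10],"angular":[0,0,0],"jaw":0},{"translation":[0.7,-0.7,15],"angular":[0,0,0],"jaw":0},{"translation":[0.7,-0.7,20],"angular":[0,0,0],"jaw":0},{"translation":[0.7,-0.7,25],"angular":[0,0,0],"jaw":0},{"translation":[0.7,-0.7,30],"angular":[0,0,0],"jaw":0},{"translation":[0.7,-0.7,35],"angular":[0,0,0],"jaw":0},{"translation":[0.7,-0.7,37],"angular":[0,0,0],"jaw":0}]'; python3 - <<'E'
from h import *
o=st(); print(o['moment']); a=shot('top','t5.png');b=shot('scene','s5.png')
A=cv2.resize(a[230:290,280:330,::-1],(400,480),interpolation=cv2.INTER_CUBIC)
B=cv2.resize(b[230:305,390:440,::-1],(320,480),interpolation=cv2.INTER_CUBIC)
cv2.imwrite('pics/m5.png',np.hstack([A,B]))
E
```

```text
t: 13.85
ee_pos: [517.5, 164.4, 173.3]
orientation: [-1.993, -2.428, 0.001]
ft_force: [-0.4, 0.4, -4.3]
width: 11.9
grasp_force: 30.0
{'t': 13.85, 'ee_pos': [517.526, 164.373, 173.27], 'orientation': [-1.993, -2.428, 0.001], 'ft_force': [-0.393, 0.387, -4.271], 'width': 11.906, 'grasp_force': 29.987}
[-0.00225579 -0.10125369 -0.01326643]
```

View pics/m5.png

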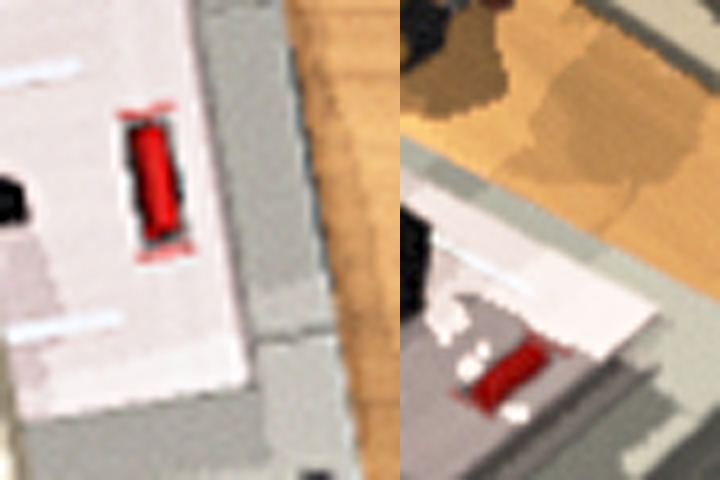

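Both wings now stand up through their slots, at (155,180) and (510,375), with no contact force. Lower on to the seal.

```bash
python3 -m creep '[{"translation":[0,0,3],"angular":[0,0,0],"jaw":0},{"translation":[0,0,6],"angular":[0,0,0],"jaw":0},{"translation":[0,0,9],"angular":[0,0,0],"jaw":0},{"translation":[0,0,12],"angular":[0,0,0],"jaw":0},{"translation":[0,0,14],"angular":[0,0,0],"jaw":0},{"translation":[0,0,16],"angular":[0,0,0],"jaw":0},{"translation":[0,0,17],"angular":[0,0,0],"jaw":0},{"translation":[0,0,17],"angular":[0,0,0],"jaw":0}]'; python3 -c "
from h import *
o=st(); print(o['moment'])"
```

```text
t: 14.95
ee_pos: [517.6, 164.4, 157.0]
orientation: [-1.993, -2.428, 0.0]
ft_force: [-3.3, -0.8, 1.7]
width: 11.7
grasp_force: 30.0
{'t': 14.95, 'ee_pos': [517.582, 164.428, 156.957], 'orientation': [-1.993, -2.428, 0.0], 'ft_force': [-3.293, -0.761, 1.73], 'width': 11.683, 'grasp_force': 29.988}
[-0.13393042  0.31127506  0.03312822]
```

```bash
python3 -m creep '[{"translation":[0,0,1],"angular":[0,0,0],"jaw":0},{"translation":[0,0,2],"angular":[0,0,0],"jaw":0},{"translation":[0,0,2.5],"angular":[0,0,0],"jaw":0},{"translation":[0,0,3],"angular":[0,0,0],"jaw":0},{"translation":[0,0,3],"angular":[0,0,0],"jaw":0},{"translation":[0,0,3],"angular":[0,0,0],"jaw":0},{"translation":[0,0,3],"angular":[0,0,0],"jaw":0},{"translation":[0,0,3],"angular":[0,0,0],"jaw":0}]'; python3 -c "
from h import *
o=st(); print(o['moment'])"
```

```text
t: 15.95
ee_pos: [517.7, 164.4, 154.1]
orientation: [1.993, 2.428, 0.0]
ft_force: [-5.5, -1.2, 7.8]
width: 11.6
grasp_force: 30.0
{'t': 15.95, 'ee_pos': [517.654, 164.417, 154.149], 'orientation': [1.993, 2.428, 0.0], 'ft_force': [-5.513, -1.223, 7.811], 'width': 11.634, 'grasp_force': 29.989}
[-0.29483258  0.68908291 -0.01702796]
```

```bash
python3 -m creep '[{"translation":[0,-0.4,0.3],"angular":[0,0,0],"jaw":0},{"translation":[0,-0.8,0.5],"angular":[0,0,0],"jaw":0},{"translation":[0,-0.8,0.8],"angular":[0,0,0],"jaw":0},{"translation":[0,-0.8,0.8],"angular":[0,0,0],"jaw":0},{"translation":[0,-0.8,0.8],"angular":[0,0,0],"jaw":0},{"translation":[0,-0.8,0.8],"angular":[0,0,0],"jaw":0},{"translation":[0,-0.8,0.8],"angular":[0,0,0],"jaw":0},{"translation":[0,-0.8,0.8],"angular":[0,0,0],"jaw":0}]'; python3 -c "
from h import *
o=st(); print(o['moment'])"
```

```text
t: 16.95
ee_pos: [517.7, 164.4, 154.1]
orientation: [1.993, 2.427, 0.002]
ft_force: [-4.6, -1.1, 11.8]
width: 11.7
grasp_force: 30.0
{'t': 16.95, 'ee_pos': [517.668, 164.433, 154.13], 'orientation': [1.993, 2.427, 0.002], 'ft_force': [-4.573, -1.111, 11.795], 'width': 11.747, 'grasp_force': 29.99}
[-0.31494761  0.73713036  0.04848332]
```

```bash
python3 -c "
from h import *
st(); print(ctrl.close_job()); st()"
```

```text
{'t': 16.95, 'ee_pos': [517.668, 164.433, 154.13], 'orientation': [1.993, 2.427, 0.002], 'ft_force': [-4.573, -1.111, 11.795], 'width': 11.747, 'grasp_force': 29.99}
the job is handed in; nothing more can be done
None
the job is handed in; nothing more can be done
```

The job is handed in at 17 s: both wings were seen in line through their slots, and the arm is holding the cover down with about 16 N, its underside about 0.1 mm above the frame by my estimate from the forces; the judge's verdict was not shown.

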